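# Close the photometer and seat its filter cell

### The arm

A 6-joint arm with a two-finger parallel gripper is mounted at the origin on the work surface. World frame = base frame: x ahead of the robot, y to its left, z up, the work surface at z = 0. Lengths are in mm, angles in rad, forces in N, time in s.
With the tool pointing down it reaches from about 350 to 975 mm from the base axis. Payload 7.1 kg.
Tool frame: the origin (TCP) lies on the centre line of the jaws, within the pads' length; the fingertips stand 8 mm ahead of it and the grasp point (between the pads) lies 11 mm behind it; x points along the fingers, z is the direction in which the jaws open and shut, and the axes are right-handed (so a half turn about x gives the same grasp; the last joint's range is limited). The gripper opens to 88 mm and grips with 3 to 60 N. Pads are 20 mm wide; open, the fingers measure 115 mm over their backs; the gripper's body (75 mm by 178 mm) begins 61 mm behind the grasp point.
Start: joints at [-1.184, 0.423, 1.63, -0, 1.089, -0.019], TCP at [246.737, -574.218, 230.675] pointing down, gripper open.
Joint ranges: [-3, 3], [-0.9, 2.11], [0.09, 2.58], [-1.31, 4.45], [0.11, 2.69], [-2.54, 2.54]. Speed limits (rad/s): [2.39, 2.39, 3.01, 3.14, 3.14, 3.14].

### API

Orientations are given as a rotation vector (axis times angle).
In Python, from workcell import status, get_image, camera_params, close_job gives the robot as it stands. The module is installed in compiled form; this text tells all that it offers.
- The arm moves only by the tool apply_moves, never from a script. Its argument "increments" is a list of rows, each a list of 7 numbers: the closure in counts, from 0 (fully open) to 255 (shut), then the shift along the tool's x, y, z in mm, then the turn, a rotation vector about the tool's x, y, z in degrees. A call has exactly 8 rows; each row shifts and turns the commanded pose from where the row before left it, along the tool's axes as they then stand; what a row does not reach is not made up. A row lasts 1/8 s, in which the tool goes at most 62.5 mm and 10.7 degrees, less where a joint would pass 70% of its speed; a pose out of reach is approached as far as the arm can. A call with a gripper value outside its range is refused whole. The fingers move at their own pace and stop on an object; the grip force is fixed at half the most. Time passes only in rows, so rows that do not move let the fingers close, or fill a call up. It gives the time, the measured TCP pose, the force and the opening at its end, in the units of the state.
- status.get_obs(): the state, without advancing time (a new reading comes with each control period).
- get_image(name): name is "side" or "top" or "wrist"; returns the picture (384x512x3 uint8, red, green, blue); there is no depth.
- camera_params(name): a dict with "camera_matrix" (3x3 intrinsics, pixels), "rvec" (rotation vector, rad) and "tvec" (3), from world to camera coordinates, as OpenCV has them; the wrist camera has in their place "T_tool_cam" (4x4, takes a point from camera to tool coordinates, whose origin is the TCP and whose axes are the tool frame's). Camera axes: x right, y down, z forward; pixel columns grow to the right and rows downward; lengths in mm; the calibration is good to about 2 mm. A picture is of the moment at which its call begins: read the wrist's pose just before it. camera_params takes no time and is no camera call.
- close_job(): hands the job in, once; it reports no verdict.
The state is a dict: "t": time; "qpos": joint angles; "qvel": joint speeds; "joint_torque": joint torques, N m; "ee_pos": TCP position; "orientation": TCP orientation; "ft_force": force on the tool from outside, world axes, zero at the start; "moment": the same for the moment, N m; "width": finger opening in mm.
Only numpy, scipy, OpenCV 4.12 (cv2) and the standard library are available. Lean on these libraries where they do the work, as an engineer would, in place of code of your own. Each camera call takes 0.05 s, during which the arm holds its last target.

### The job

Close the photometer's hinged upper shell fully, so that it meets the lower shell edge to edge. Then pick up the knurled filter cell with the blue glass, set it glass up over the round mount on top of the closed shell, and turn it under light pressure until its hidden keyways drop over the mount's pins and it can be pushed down flush. Finish while still holding the cell in the fingers and pressing it home, with a push of roughly 10 N (the fingers stay on it, nothing is let go), and leave the other loose things where they are.

Things in the scene. Friction and masses are not known exactly. Their poses are not given: they have to be found in the camera images.
- reader: benchtop photometer, fixed: beige open lower shell 150 x 150 mm, 60 mm tall, with a white upper shell hinged to it. Origin at the centre of its underside, z up. Its x axis is parallel to the hinge; the hinge lies on its +y side, the upper shell's free edge, when shut, on its -y side
- lid (a joint): angle of the white upper shell (150 x 150 mm, 30 mm thick): 0 shut, edges meeting, its outer face then 90 mm above the bench; 1.57 upright; starts at 1.1 to 1.5. Stiff friction hinge (0.4 N m): stays where left, takes 1 to 3 N at the tab. Open, its outer face looks to the reader's +y: push that face at the tab towards the reader's -y, then down
- hinge (a point): middle of the hinge line, 75 mm from reader's origin along its +y, 60 mm above the bench; axes as reader's
- tab (a point): middle of the blue tab's outer face (tab 60 mm wide along the hinge, 26 mm long, 6 mm thick, at the upper shell's free edge): 162 mm from the hinge along the shell and 30 mm out from it along the face normal. z axis = outward normal of the face, y axis = towards the hinge, x parallel to the hinge
- mount (a point): centre of the foot of the round aluminium mount, in the middle of the upper shell's outer face, 75 mm from the hinge; z axis = outward normal, up when shut. The mount is a post 38 mm across, 26 mm tall, its top 6 mm coned down to 28 mm across
- pins (a point): on the mount's axis, 17 mm above its foot, level with the tops of its four brass pins: 5 mm thick, 90 degrees apart, sticking out to 24 mm from the axis. The pins' direction differs from start to start and is not given by this point's axes; the ring of pins does not turn in use
- cell: filter cell to fit: black knurled round collar with a BLUE disc on top, 58 mm across, 36 mm tall, about 0.15 kg, standing disc up on the bench; origin at its underside's centre, z up. Home on the mount, its origin is at mount; with keyways off the pins it stands 17 mm higher
- keyways (a point): centre of the cell's open underside (same point as its origin). Bore 41 mm across, 31 mm deep; four keyways 10 mm wide, 90 degrees apart, run up its full depth. Their direction is unmarked and unknown. On the pins, turning the cell by up to 90 degrees brings them into line; within about 3 degrees of line it drops when lightly pushed
- spare: bystander: a spare filter cell like cell but with an AMBER disc on top; 58 mm across, 36 mm tall, origin at its underside's centre
- dustcap: bystander: plain round grey cap, 54 mm across, 22 mm tall, origin at its underside's centre
- dropper_black: bystander: small white dropper bottle with black top, 28 mm across, 74 mm tall, origin at its underside's centre
- dropper_red: bystander: small white dropper bottle with red top, 28 mm across, 74 mm tall, origin at its underside's centre
- bottle: bystander: amber bottle with white cap, 52 mm across, 100 mm tall, origin at its underside's centre
- cassette: bystander: flat white test cassette, 50 x 75 x 10 mm, origin at its underside's centre
Not all that is in view belongs to the job. What is shaped like the cell but pink or purple is not meant.

How it is judged (in metres and radians):
On the way, in this order (a step that is already met when the one before it is completed fails the run):
1. the upper shell is shut (value of joint lid below 0.04 rad), for 0.2 s.
2. the blue cell is lifted off the bench, the shell shut (value of joint lid below 0.04 rad and height (world z) of cell above 0.04 m), for 0.2 s.
3. the cell is down over the pins, flush on the shell (value of joint lid below 0.04 rad and z of cell in the frame of mount below 0.003 m and horizontal distance between cell and mount below 0.004 m and angle between the z axis of cell and the z axis of mount, either way round below 0.07 rad), for 0.2 s.
At the end, for the whole second after the job is handed in: Shell shut (joint under 0.04 rad); blue cell flush on it (underside within 3 mm of the face, within 4 mm and 0.07 rad of the mount's axis), at rest, in the fingers (over 2 N) and pressed on the photometer with over 4 N, through the last second; other loose things within 3 cm (all of step 3 and contact force between cell and reader above 4 N and contact force between cell and the fingers above 2 N and linear speed of cell below 0.02 m/s); the arm keeps its last pose, push and grip.
It fails at once if another loose thing is pushed more than 3 cm (distance of any of spare, dustcap, dropper_black, dropper_red, bottle, cassette from where it was at the start of the episode above 0.03 m).
It also fails if it takes over 72 s, if anything falls off the work surface, if the arm or the gripper's body presses on something with over 40 N, if the wrist force passes 120 N, or if a joint passes its speed limit or range.

## Working session

There is one attempt and no reset: what is moved stays moved. The work goes in short steps, Python scripts to look and compute and a tool call to move; the robot and the scene stay as the last step left them, time stands still between calls to the robot, and variables do not carry over. Pictures are saved under pics/ and viewed, and the job is handed in when it is done.

Besides the shell and the picture viewer there is one more tool, called after ">>>" as name(argument=value, ...) on one line, values as JSON. apply_moves: Moves the arm, as the interface text tells. Its arguments: {"type":"object","properties":{"increments":{"type":"array"}},"required":["increments"]}

```bash
mkdir -p pics; cat > h.py <<'E'
import numpy as np, cv2
from workcell import status, get_image, camera_params, close_job
from scipy.spatial.transform import Rotation as R
def save(n,f):
    im=get_image(n); cv2.imwrite('pics/'+f+'.png',im[:,:,::-1]); return im
def proj(n,P):
    c=camera_params(n); p,_=cv2.projectPoints(np.array(P,float).reshape(-1,1,3),np.array(c['rvec'],float),np.array(c['tvec'],float),np.array(c['camera_matrix'],float),None); return p.reshape(-1,2)
def ray(n,uv,z):
    c=camera_params(n); M=R.from_rotvec(np.array(c['rvec']).ravel()).as_matrix(); t=np.array(c['tvec']).ravel()
    o=-M.T@t; d=M.T@np.linalg.inv(c['camera_matrix'])@np.array([uv[0],uv[1],1.]); return o+d*(z-o[2])/d[2]
def st():
    s=status.get_obs(); print({k:np.round(s[k],3).tolist() for k in ('t','qpos','ee_pos','orientation','ft_force','width')}); print(np.round(R.from_rotvec(s['orientation']).as_matrix(),3).tolist()); return s
E
python3 - <<'E'
from h import *
st()
for n in ('side','top','wrist'): save(n,n+'0')
for n in ('side','top'):
    c=camera_params(n);M=R.from_rotvec(np.array(c['rvec']).ravel()).as_matrix();print(n,c['camera_matrix'],-M.T@np.array(c['tvec']).ravel())
print(camera_params('wrist'))
E
```

```text
{'t': 0.0, 'qpos': [-1.184, 0.424, 1.631, -0.0, 1.089, -0.019], 'ee_pos': [246.542, -573.728, 229.921], 'orientation': [0.906, 1.376, -0.905], 'ft_force': [0.326, 0.2, -0.227], 'width': 87.934}
[[-0.001, 0.919, 0.395], [0.001, 0.395, -0.919], [-1.0, 0.0, -0.001]]
side [[485.18421703   0.         251.00401018]
 [  0.         485.18421703 196.35703625]
 [  0.           0.           1.        ]] [119.39027745 651.55511783 705.80174432]
top [[390.96682203   0.         255.55722958]
 [  0.         390.96682203 195.60290808]
 [  0.           0.           1.        ]] [ 367.9316459   -82.92469994 1114.17853264]
{'camera_matrix': array([[327.09915733,   0.        , 252.04784111],
       [  0.        , 327.09915733, 195.09397531],
       [  0.        ,   0.        ,   1.        ]]), 'T_tool_cam': array([[ 1.52586077e-03, -2.56975533e-01,  9.66416705e-01,
        -1.53882647e+02],
       [ 3.74786016e-04, -9.66417615e-01, -2.56976367e-01,
         7.01944917e+01],
       [ 9.99998766e-01,  7.54309623e-04, -1.37830789e-03,
        -1.11348452e+00],
       [ 0.00000000e+00,  0.00000000e+00,  0.00000000e+00,
         1.00000000e+00]])}
```

```bash
ls pics
```

```text
side0.png
top0.png
wrist0.png
```

View pics/top0.png

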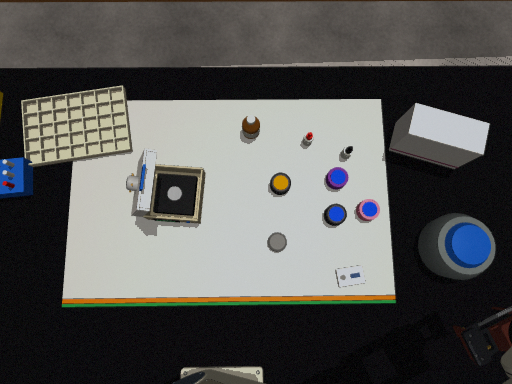

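View pics/side0.png

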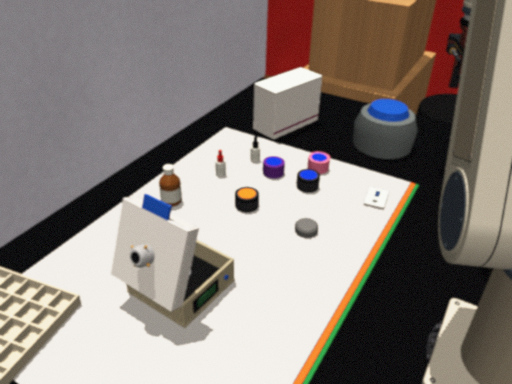

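View pics/wrist0.png

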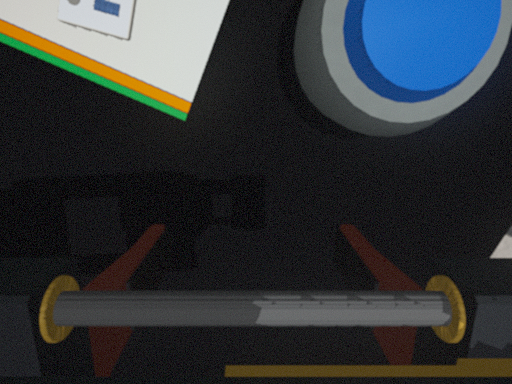

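```bash
python3 - <<'E'
from h import *
t=cv2.imread('pics/top0.png'); s=cv2.imread('pics/side0.png')
a=cv2.resize(t[140:235,115:215],None,fx=6,fy=6,interpolation=cv2.INTER_CUBIC)[:, :600]
b=cv2.resize(t[160:235,300:390],None,fx=6,fy=6,interpolation=cv2.INTER_CUBIC)
cv2.imwrite('pics/ta.png',a);cv2.imwrite('pics/tb.png',b)
c=cv2.resize(s[180:330,105:245],None,fx=4,fy=4,interpolation=cv2.INTER_CUBIC);cv2.imwrite('pics/sa.png',c)
c=cv2.resize(s[140:250,225:335],None,fx=5,fy=5,interpolation=cv2.INTER_CUBIC);cv2.imwrite('pics/sb.png',c)
for uv in [(336,214),(337,178),(368,210),(281,184)]: print(uv,ray('top',uv,36).round(1))
print(ray('side',(308,176),36))
E
```

```text
(336, 214) [ 512.2 -320.2   36. ]
(337, 178) [ 615.  -327.8   36. ]
(368, 210) [ 522.8 -410.3   36. ]
(281, 184) [ 598.7 -168.6   36. ]
[ 509.43294018 -313.28937219   36.        ]
```

View pics/ta.png

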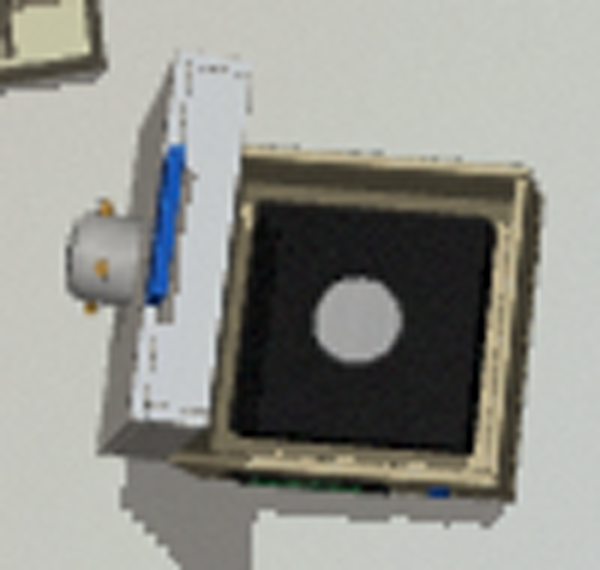

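View pics/tb.png

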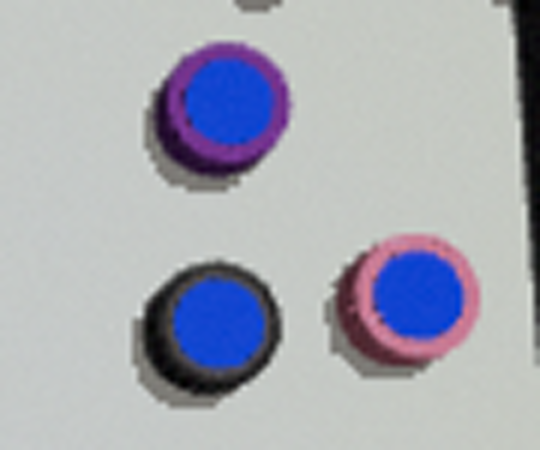

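View pics/sa.png

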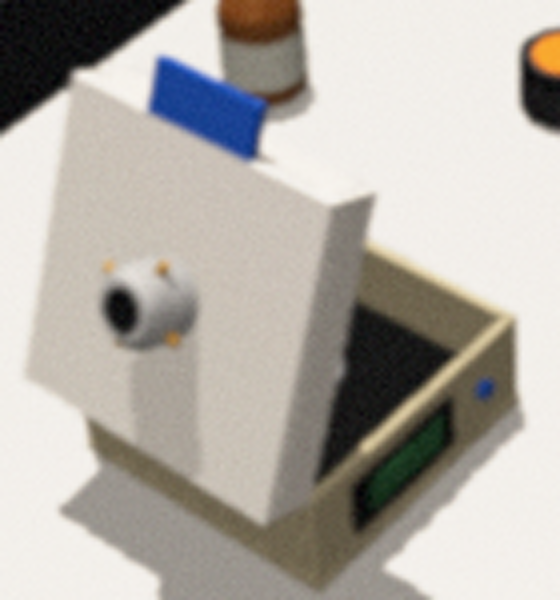

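View pics/sb.png

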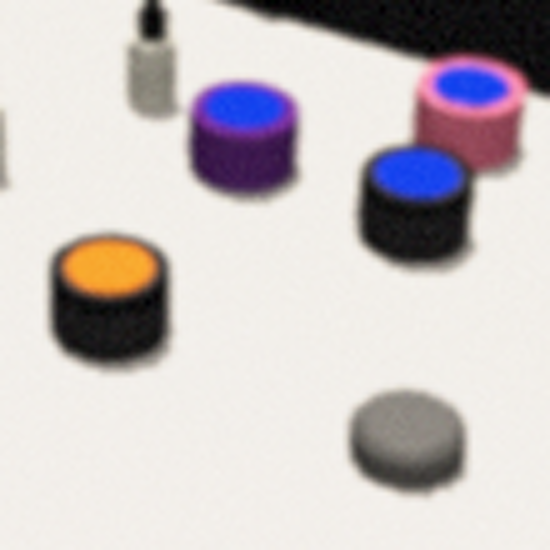

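```bash
cat > fit.py <<'E'
from h import *
from scipy.optimize import least_squares
def lid(lx,s,n,th): return [lx,75-s*np.cos(th)+n*np.sin(th),60+s*np.sin(th)+n*np.cos(th)]
def W(p,P):
    c,s=np.cos(p[2]),np.sin(p[2]);P=np.array(P); return np.stack([p[0]+c*P[:,0]-s*P[:,1],p[1]+s*P[:,0]+c*P[:,1],P[:,2]],1)
S=[((184.5,327.5),(-75,75,0)),((233.75,260),(-75,-75,60)),((198.75,228.75),(-75,150,0,1)),((188.25,232),(-75,150,30,1)),((123,198),(75,150,30,1)),((171.25,311.25),(-75,0,30,1)),((111.75,273.75),(75,0,30,1)),((145.75,194.25),(30,175,30,1)),((172,204.25),(-30,175,30,1))]
T=[((528,165),(75,-75,60)),((500,487),(-75,-75,60)),((180,55),(75,150,30,1)),((248,62),(75,150,0,1)),((210,425),(-75,150,0,1)),((135,410),(-75,150,30,1)),((178,147),(30,175,30,1)),((150,303),(-30,175,30,1))]
T=[((u/6+115-.4,v/6+140-.4),P) for (u,v),P in T]
def pts(L,p): return W(p,[lid(*q[:3],p[3]) if len(q)==4 else q for _,q in L])
def res(p):
    return np.concatenate([(proj('side',pts(S,p))-np.array([a for a,_ in S])).ravel(),(proj('top',pts(T,p))-np.array([a for a,_ in T])).ravel()])
if __name__=='__main__':
    r=least_squares(res,[520,140,0,1.3],loss='soft_l1'); print(r.x, res(r.x).reshape(-1,2).round(1).tolist())
    p=r.x
    for s,n in ((162,30),(75,30)): print(W(p,[lid(0,s,n,p[3]),lid(0,s,n,0)]).round(1))
E
python3 fit.py
```

```text
[ 5.73346598e+02  1.31238094e+02 -8.26450180e-02  1.18263411e+00] [[0.3, 1.0], [0.8, -1.9], [1.5, -1.7], [0.4, -1.6], [0.4, -0.4], [-0.2, 0.2], [-1.4, 0.2], [-1.4, -1.1], [-1.3, 1.6], [-0.1, 0.3], [-0.9, 0.3], [-0.1, -0.8], [1.2, 0.3], [-0.0, 0.9], [-0.7, 1.8], [-0.8, -0.3], [0.6, -0.9]]
[[576.8 172.5 221.3]
 [566.2  44.5  90. ]]
[[579.5 205.4 140.8]
 [573.3 131.2  90. ]]
```

Candidates by top-image pixel: black collar with blue disc (336,214), purple collar (337,178), pink collar (368,210), and black collar with amber disc (281,184). The crop shows that (336,214) has a black collar and blue disc, so that is the cell, at about (511,-317). The fitted reader is at (573,131) with yaw -0.083 and lid angle about 1.18.

First I'll bring the closed fingers up behind the lid.

>>> apply_moves(increments=[[255,-10,39,-38,0,0,0],[255,-10,39,-38,0,0,0],[255,-10,39,-38,0,0,0],[255,-10,39,-38,0,0,0],[255,-10,39,-38,0,0,0],[255,-10,39,-38,0,0,0],[255,-10,39,-38,0,0,0],[255,-10,39,-38,0,0,0]])

```text
t: 1.15
ee_pos: [413.7, -170.0, 311.0]
orientation: [0.906, 1.374, -0.905]
ft_force: [0.4, -1.2, 0.6]
width: 11.4
```

>>> apply_moves(increments=[[255,0,39,-38,0,0,0],[255,0,39,-38,0,0,0],[255,0,39,-38,0,0,0],[255,0,39,-38,0,0,0],[255,0,39,-38,0,0,0],[255,0,39,-38,0,0,0],[255,0,39,-38,0,0,0],[255,0,39,-38,0,0,0]])

```text
t: 2.15
ee_pos: [580.4, 232.5, 310.4]
orientation: [0.905, 1.374, -0.905]
ft_force: [0.4, -1.1, -0.1]
width: 0.1
```

>>> apply_moves(increments=[[255,0,0,0,4,0,0],[255,0,0,0,4,0,0],[255,0,0,0,4,0,0],[255,0,0,0,4,0,0],[255,0,0,0,4,0,0],[255,0,0,0,4,0,0],[255,0,0,0,4,0,0],[255,0,0,0,0,0,0]])

```text
t: 3.15
ee_pos: [579.9, 230.7, 310.4]
orientation: [1.269, 1.169, -1.27]
ft_force: [0.2, 0.4, 0.1]
width: 0.3
```

```bash
python3 - <<'E'
from h import *
st(); save('side','s1'); save('wrist','w1')
E
```

```text
{'t': 3.15, 'qpos': [0.36, 0.345, 1.555, 0.0, 1.242, 2.013], 'ee_pos': [579.868, 230.66, 310.378], 'orientation': [1.269, 1.169, -1.27], 'ft_force': [0.224, 0.42, 0.06], 'width': 0.348}
[[-0.001, 0.997, -0.082], [-0.0, -0.082, -0.997], [-1.0, -0.001, 0.0]]
```

View pics/s1.png

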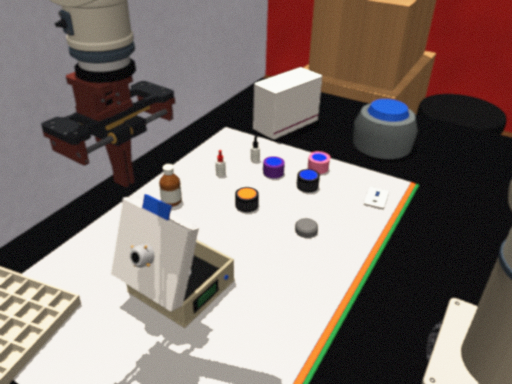

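View pics/w1.png

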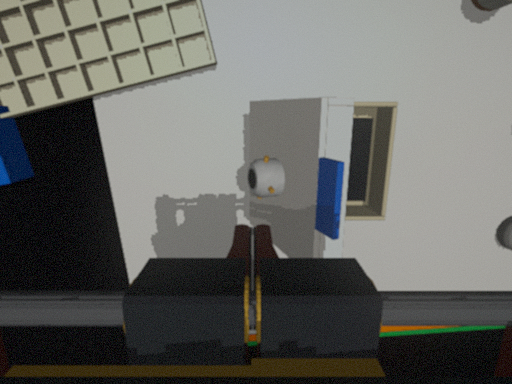

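>>> apply_moves(increments=[[255,20,0,0,0,0,0],[255,20,0,0,0,0,0],[255,20,0,0,0,0,0],[255,20,0,4,0,0,0],[255,6,0,8,0,0,0],[255,0,0,8,0,0,0],[255,0,0,8,0,0,0],[255,0,0,4,0,0,0]])

```text
t: 4.25
ee_pos: [577.8, 198.3, 225.6]
orientation: [1.271, 1.168, -1.269]
ft_force: [0.0, 0.7, 1.2]
width: 0.2
```

```bash
python3 - <<'E'
from h import *
st(); save('side','s2'); save('wrist','w2')
E
```

```text
{'t': 4.25, 'qpos': [0.311, 0.408, 1.667, -0.0, 1.065, 1.965], 'ee_pos': [577.783, 198.278, 225.583], 'orientation': [1.271, 1.168, -1.269], 'ft_force': [0.021, 0.748, 1.18], 'width': 0.159}
[[0.001, 0.997, -0.083], [0.0, -0.083, -0.997], [-1.0, 0.001, -0.001]]
```

View pics/s2.png

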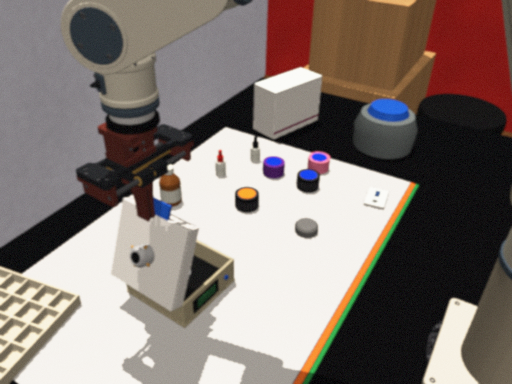

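View pics/w2.png

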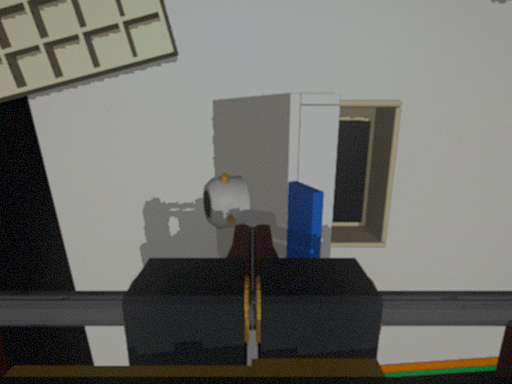

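>>> apply_moves(increments=[[255,2,0,11,0,0,0],[255,4,0,14,0,0,0],[255,4,0,14,0,0,0],[255,7,0,14,0,0,0],[255,7,0,14,0,0,0],[255,10,0,12,0,0,0],[255,10,0,12,0,0,0],[255,0,0,0,0,0,0]])

```text
t: 5.35
ee_pos: [568.9, 107.0, 179.2]
orientation: [1.269, 1.17, -1.273]
ft_force: [0.0, -0.6, -0.9]
width: 0.4
```

```bash
python3 - <<'E'
from h import *
st(); save('side','s3')
E
```

```text
{'t': 5.35, 'qpos': [0.165, 0.422, 1.771, -0.0, 0.952, 1.82], 'ee_pos': [568.855, 107.029, 179.239], 'orientation': [1.269, 1.17, -1.273], 'ft_force': [0.02, -0.623, -0.877], 'width': 0.441}
[[-0.003, 0.996, -0.084], [-0.001, -0.084, -0.996], [-1.0, -0.003, 0.001]]
```

View pics/s3.png

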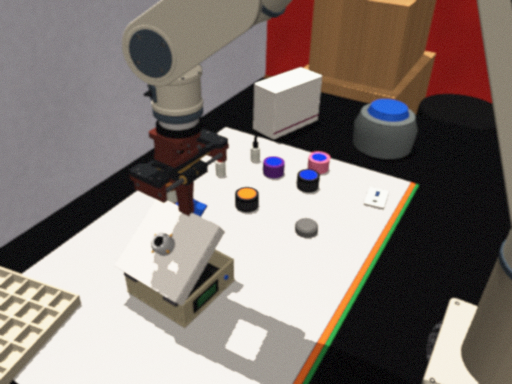

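>>> apply_moves(increments=[[255,12,0,10,0,0,0],[255,12,0,10,0,0,0],[255,14,0,8,0,0,0],[255,14,0,7,0,0,0],[255,15,0,5,0,0,0],[255,8,0,2,0,0,0],[255,4,0,1,0,0,0],[255,2,0,0,0,0,0]])

```text
t: 6.4
ee_pos: [566.1, 65.4, 99.5]
orientation: [1.27, 1.169, -1.27]
ft_force: [-0.1, 0.1, 2.0]
width: 0.5
```

```bash
python3 - <<'E'
from h import *
st(); save('side','s4')
E
```

```text
{'t': 6.4, 'qpos': [0.094, 0.526, 1.832, 0.0, 0.784, 1.748], 'ee_pos': [566.136, 65.378, 99.456], 'orientation': [1.27, 1.169, -1.27], 'ft_force': [-0.065, 0.08, 2.047], 'width': 0.453}
[[-0.0, 0.997, -0.083], [0.0, -0.083, -0.997], [-1.0, -0.0, 0.0]]
```

View pics/s4.png

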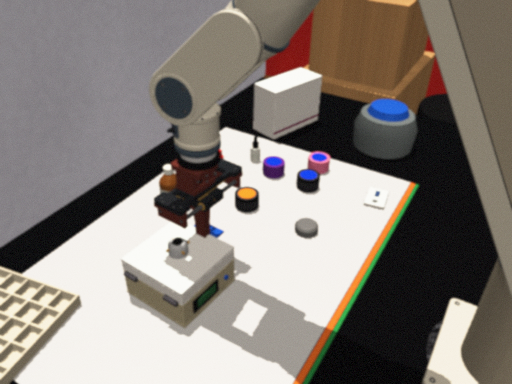

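Nearly shut (tips at z≈91.5). I'll press a little further until the force rises.

>>> apply_moves(increments=[[255,1,0,0,0,0,0],[255,1,0,0,0,0,0],[255,1,0,0,0,0,0],[255,0.5,0,0,0,0,0],[255,0.5,0,0,0,0,0],[255,0,0,0,0,0,0],[255,0,0,0,0,0,0],[255,0,0,0,0,0,0]])

```text
t: 7.45
ee_pos: [566.7, 65.4, 98.1]
orientation: [1.271, 1.168, -1.269]
ft_force: [-7.4, -0.3, 22.5]
width: 0.6
```

>>> apply_moves(increments=[[255,-4,0,0,0,0,0],[255,-16,0,0,0,0,0],[255,-20,0,0,0,0,0],[255,-20,0,0,0,0,0],[200,-20,0,0,0,0,0],[150,-20,0,0,0,0,0],[100,-20,0,0,0,0,0],[100,0,0,0,0,0,0]])

```text
t: 8.45
ee_pos: [567.5, 65.5, 217.7]
orientation: [1.272, 1.166, -1.267]
ft_force: [0.4, -1.1, 0.2]
width: 37.1
```

```bash
python3 - <<'E'
from h import *
st(); save('wrist','w5'); save('top','t5')
a=cv2.imread('pics/t5.png');cv2.imwrite('pics/t5a.png',cv2.resize(a[140:235,115:215],None,fx=6,fy=6,interpolation=cv2.INTER_CUBIC))
E
```

```text
{'t': 8.45, 'qpos': [0.094, 0.359, 1.764, 0.0, 1.015, 1.748], 'ee_pos': [567.48, 65.477, 217.734], 'orientation': [1.272, 1.166, -1.267], 'ft_force': [0.413, -1.14, 0.228], 'width': 37.123}
[[0.004, 0.997, -0.083], [0.0, -0.083, -0.997], [-1.0, 0.004, -0.001]]
```

View pics/w5.png

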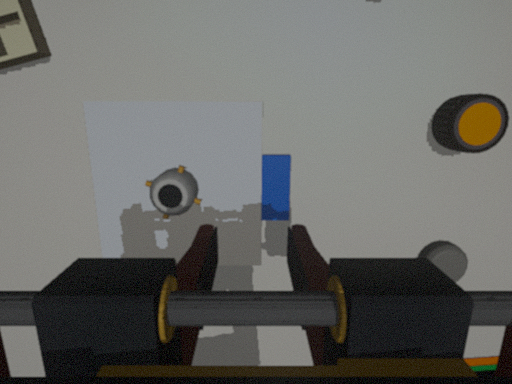

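View pics/t5a.png

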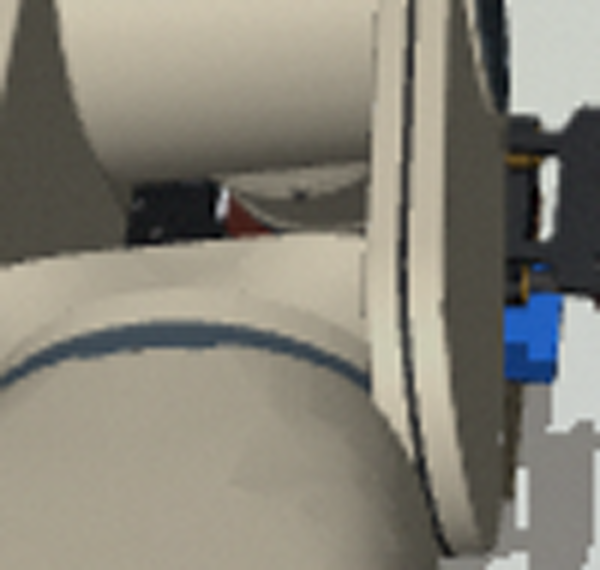

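```bash
cat >> h.py <<'E'
def wray(s,uv,z):
    c=camera_params('wrist');T=np.eye(4);T[:3,:3]=R.from_rotvec(s['orientation']).as_matrix();T[:3,3]=s['ee_pos'];C=T@np.array(c['T_tool_cam'])
    d=C[:3,:3]@np.linalg.inv(c['camera_matrix'])@np.array([uv[0],uv[1],1.]);o=C[:3,3];return o+d*(z-o[2])/d[2]
E
python3 - <<'E'
from h import *
s=status.get_obs()
a=cv2.imread('pics/w5.png');cv2.imwrite('pics/w5a.png',cv2.resize(a[155:225,135:215],None,fx=8,fy=8,interpolation=cv2.INTER_CUBIC))
q=[wray(s,p,104.5) for p in [(181.5,169),(149.5,183.5),(166,215),(199,201)]]
print(np.round(q,1),np.mean(q,0),[np.degrees(np.arctan2(*(x-np.mean(q,0))[[1,0]])) for x in q])
for p in [(86,101),(263,101)]: print(wray(s,p,90).round(1))
print(wray(s,(170,195),116).round(1))
print(wray(s,(479,124),36).round(1))
E
```

```text
[[592.1 122.7 104.5]
 [582.2 150.9 104.5]
 [553.7 141.4 104.5]
 [563.8 111.8 104.5]] [572.94726504 131.70226049 104.5       ] [np.float64(-25.120256627890086), np.float64(64.37091372205853), np.float64(153.24873829427173), np.float64(-114.73051015913305)]
[652.4 196.6  90. ]
[640.4  51.6  90. ]
[573.8 132.1 116. ]
[ 601.6 -163.    36. ]
```

View pics/w5a.png

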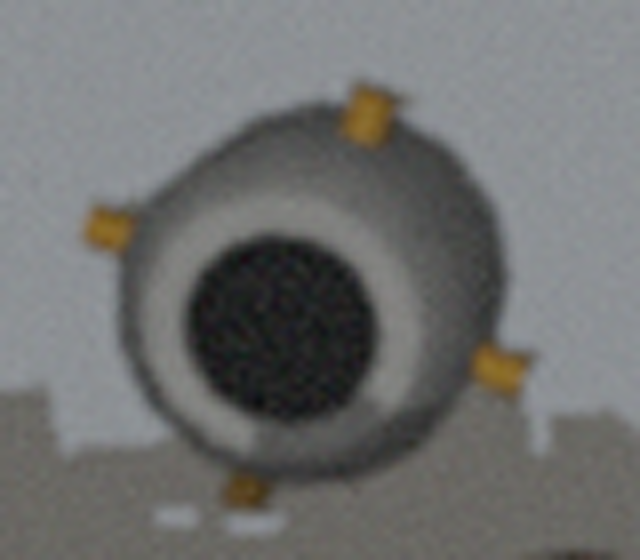

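>>> apply_moves(increments=[[0,0,-3,48,0,0,0],[0,0,-3,48,0,0,0],[0,0,-3,48,0,0,0],[0,0,-3,48,0,0,0],[0,0,-3,48,0,0,0],[0,0,-3,48,0,0,0],[0,0,-3,48,0,0,0],[0,0,-3,48,0,0,0]])

```text
t: 9.55
ee_pos: [509.7, -316.6, 214.5]
orientation: [1.27, 1.171, -1.271]
ft_force: [0.6, 0.4, -0.6]
width: 88.1
```

>>> apply_moves(increments=[[0,0,0,0,-10,0,0],[0,0,0,0,-10,0,0],[0,0,0,0,-10,0,0],[0,0,0,0,-10,0,0],[0,0,0,0,-10,0,0],[0,0,0,0,-10,0,0],[0,0,0,0,-10,0,0],[0,0,0,0,-10,0,0]])

```text
t: 10.55
ee_pos: [510.0, -315.0, 214.3]
orientation: [0.198, 1.564, -0.197]
ft_force: [0.2, -0.2, 0.8]
width: 87.9
```

>>> apply_moves(increments=[[0,5,0,0,-10,0,0],[0,5,0,0,-10,0,0],[0,10,0,0,-10,0,0],[0,10,0,0,-10,0,0],[0,10,0,0,-10,0,0],[0,10,0,0,0,0,0],[0,10,0,0,0,0,0],[0,0,0,0,0,0,0]])

```text
t: 11.55
ee_pos: [510.0, -315.0, 154.5]
orientation: [-0.479, 1.518, 0.482]
ft_force: [-0.7, 1.0, 0.5]
width: 87.6
```

```bash
python3 - <<'E'
from h import *
st(); save('wrist','w6'); save('side','s6')
E
```

```text
{'t': 11.55, 'qpos': [-0.573, 0.482, 1.739, 0.0, 0.923, -1.187], 'ee_pos': [509.972, -315.007, 154.461], 'orientation': [-0.479, 1.518, 0.482], 'ft_force': [-0.687, 0.957, 0.492], 'width': 87.635}
[[-0.002, -0.576, 0.818], [0.001, 0.818, 0.576], [-1.0, 0.002, -0.001]]
```

View pics/w6.png

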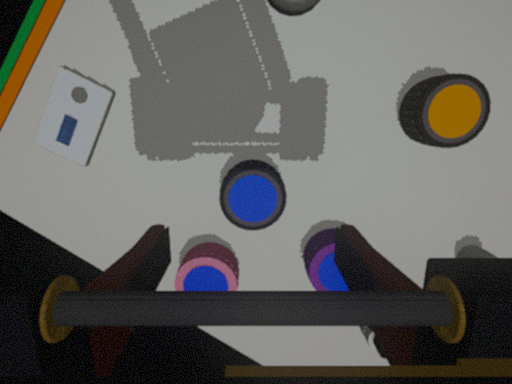

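View pics/s6.png

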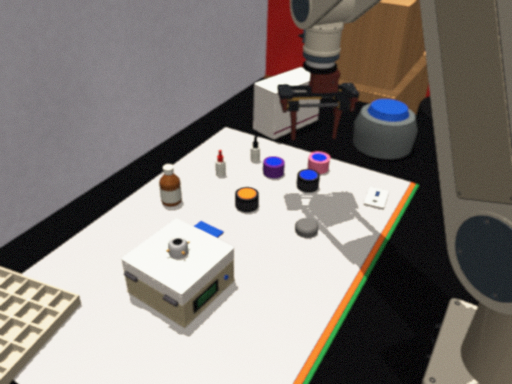

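```bash
python3 - <<'E'
from h import *
s=status.get_obs()
a=cv2.imread('pics/w6.png')
M=R.from_rotvec(s['orientation']).as_matrix()
hsv=cv2.cvtColor(a,cv2.COLOR_BGR2HSV); m=cv2.inRange(hsv,(105,150,80),(130,255,255)); n,l,S,c=cv2.connectedComponentsWithStats(m)
for i in range(1,n):
    if S[i,4]>300:
        w=wray(s,c[i],36); print(c[i].round(1),S[i,4],w.round(1),(M.T@(w-s['ee_pos'])).round(1))
E
```

```text
[252.5 198.1] 1799 [ 513.6 -318.1   36. ] [119.6  -3.9   0.9]
[330.9 274.6] 730 [ 615.2 -336.3   36. ] [119.6 -77.3  73.4]
[204.9 279.7] 899 [ 522.8 -407.8   36. ] [119.6 -82.5 -43.3]
```

>>> apply_moves(increments=[[0,20,-4,1,0,0,0],[0,22,0,0,0,0,0],[0,22,0,0,0,0,0],[0,22,0,0,0,0,0],[0,20,0,0,0,0,0],[0,16,0,0,0,0,0],[0,10,0,0,0,0,0],[0,4,0,0,0,0,0]])

```text
t: 12.65
ee_pos: [513.7, -318.0, 19.1]
orientation: [-0.482, 1.517, 0.482]
ft_force: [0.4, -0.3, -0.3]
width: 87.8
```

```bash
python3 - <<'E'
from h import *
st(); save('wrist','w7'); save('side','s7')
a=cv2.imread('pics/s7.png');cv2.imwrite('pics/s7a.png',cv2.resize(a[120:230,250:380],None,fx=5,fy=5,interpolation=cv2.INTER_CUBIC))
E
```

```text
{'t': 12.65, 'qpos': [-0.574, 0.691, 1.769, 0.0, 0.682, -1.189], 'ee_pos': [513.66, -318.044, 19.115], 'orientation': [-0.482, 1.517, 0.482], 'ft_force': [0.351, -0.293, -0.312], 'width': 87.799}
[[-0.0, -0.577, 0.817], [0.0, 0.817, 0.577], [-1.0, 0.0, -0.0]]
```

View pics/w7.png

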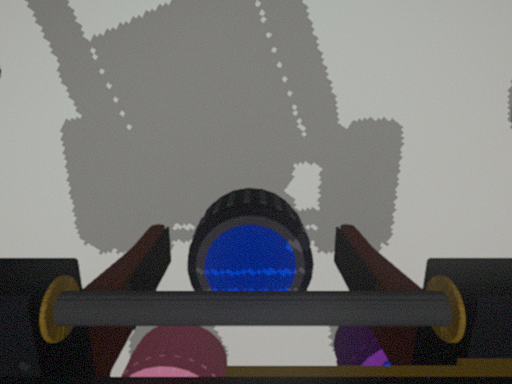

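View pics/s7a.png

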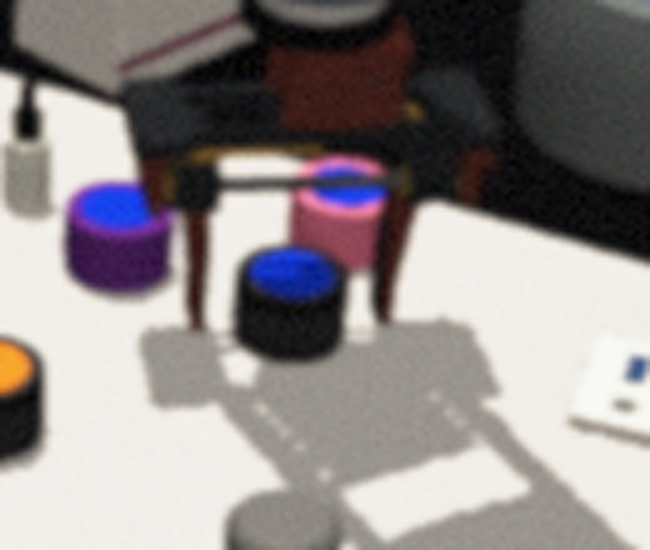

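```bash
python3 - <<'E'
from h import *
s=status.get_obs()
M=R.from_rotvec(s['orientation']).as_matrix()
for uv in [(250,222),(250,189),(190,262),(312,262),(202,262),(299,262),(250,226)]:
    for z in (36,): print(uv,(M.T@(wray(s,uv,z)-s['ee_pos'])).round(1))
a=cv2.imread('pics/w7.png');cv2.imwrite('pics/w7a.png',cv2.resize(a[180:300,180:320],None,fx=5,fy=5,interpolation=cv2.INTER_CUBIC))
E
```

```text
(250, 222) [-16.4  22.5  -0.5]
(250, 189) [-16.4  37.6  -0.5]
(190, 262) [-16.4   3.  -28.1]
(312, 262) [-16.4   3.   27.9]
(202, 262) [-16.4   3.  -22.6]
(299, 262) [-16.4   3.   22. ]
(250, 226) [-16.4  20.6  -0.5]
```

View pics/w7a.png

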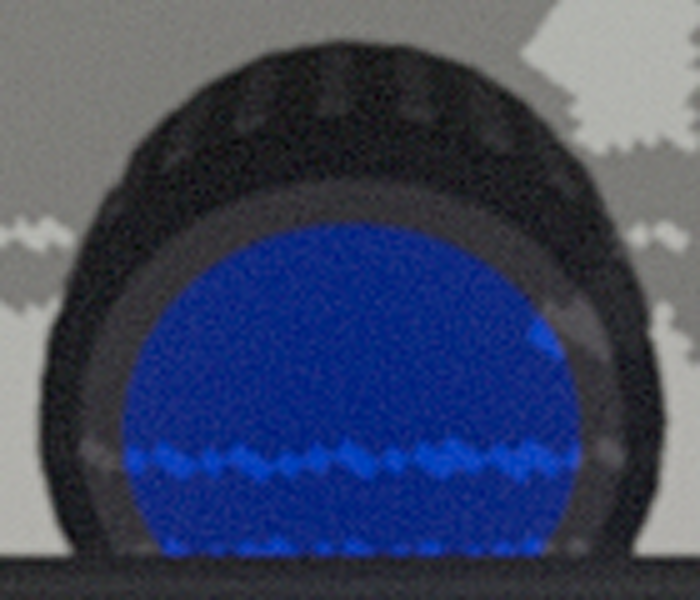

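```bash
python3 - <<'E'
from h import *
s=status.get_obs()
M=R.from_rotvec(s['orientation']).as_matrix()
for uv,z in [((250,188.3),0),((250,215.4),36),((250,224.5),36),((196,262),36),((304,262),36),((250,215.4),34)]:
    print(uv,z,(M.T@(wray(s,uv,z)-s['ee_pos'])).round(1))
E
```

```text
(250, 188.3) 0 [19.6 29.1 -0.7]
(250, 215.4) 36 [-16.4  25.6  -0.5]
(250, 224.5) 36 [-16.4  21.3  -0.5]
(196, 262) 36 [-16.4   3.  -25.4]
(304, 262) 36 [-16.4   3.   24.3]
(250, 215.4) 34 [-14.4  24.9  -0.5]
```

>>> apply_moves(increments=[[120,0,0,0,0,0,0],[255,0,0,0,0,0,0],[255,0,0,0,0,0,0],[255,0,0,0,0,0,0],[255,0,0,0,0,0,0],[255,0,0,0,0,0,0],[255,0,0,0,0,0,0],[255,0,0,0,0,0,0]])

```text
t: 13.75
ee_pos: [513.9, -318.2, 20.0]
orientation: [-0.482, 1.516, 0.482]
ft_force: [-0.9, -1.0, 6.0]
width: 57.9
```

>>> apply_moves(increments=[[255,-5,0,0,0,0,0],[255,-15,0,0,0,0,0],[255,-25,0,0,0,0,0],[255,-30,0,0,0,0,0],[255,-30,0,0,0,0,0],[255,-30,0,0,0,0,0],[255,-25,0,0,0,0,0],[255,0,0,0,0,0,0]])

```text
t: 14.75
ee_pos: [514.9, -318.8, 182.3]
orientation: [-0.485, 1.513, 0.479]
ft_force: [1.0, -0.2, -1.7]
width: 57.8
```

```bash
python3 - <<'E'
from h import *
st(); save('wrist','w8'); save('side','s8')
a=cv2.imread('pics/s8.png');cv2.imwrite('pics/s8a.png',cv2.resize(a[60:230,250:390],None,fx=3.5,fy=3.5,interpolation=cv2.INTER_CUBIC))
E
```

```text
{'t': 14.75, 'qpos': [-0.574, 0.451, 1.713, 0.0, 0.973, -1.189], 'ee_pos': [514.893, -318.812, 182.301], 'orientation': [-0.485, 1.513, 0.479], 'ft_force': [0.952, -0.183, -1.7], 'width': 57.765}
[[0.004, -0.577, 0.817], [-0.003, 0.817, 0.577], [-1.0, -0.004, 0.002]]
```

View pics/s8a.png

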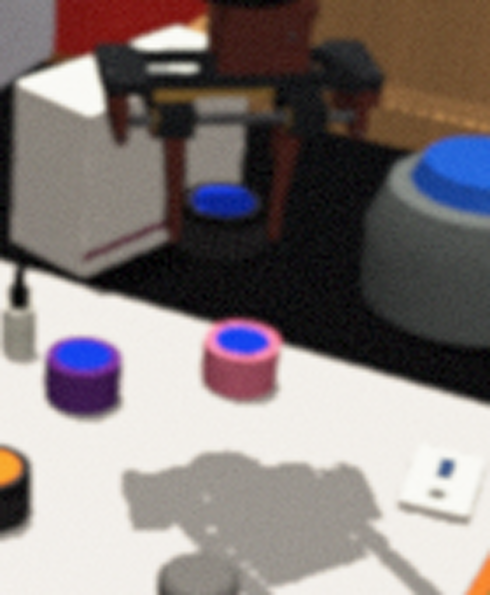

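View pics/w8.png

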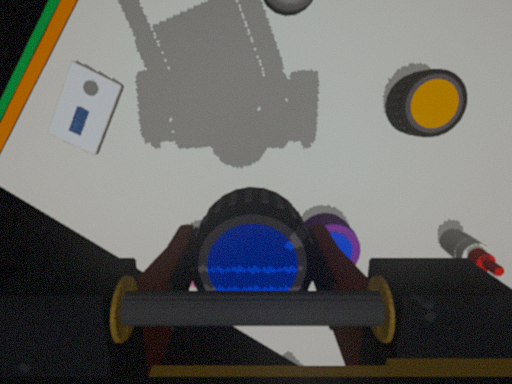

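>>> apply_moves(increments=[[255,0,15,14,0,0,0],[255,0,36,33,0,0,0],[255,0,44,40,0,0,0],[255,0,44,40,0,0,0],[255,0,44,40,0,0,0],[255,0,44,40,0,0,0],[255,0,44,40,0,0,0],[255,0,36,33,0,0,0]])

```text
t: 15.85
ee_pos: [563.8, 97.5, 178.5]
orientation: [-0.483, 1.518, 0.484]
ft_force: [1.2, 0.0, -1.7]
width: 57.6
```

>>> apply_moves(increments=[[255,0,20,20,0,0,0],[255,4,6,6,0,0,0],[255,6,0,0,0,0,0],[255,6,0,0,0,0,0],[255,6,0,0,0,0,0],[255,6,0,0,0,0,0],[255,0,0,0,0,0,0],[255,0,0,0,0,0,0]])

```text
t: 16.85
ee_pos: [571.5, 130.3, 151.8]
orientation: [-0.482, 1.516, 0.482]
ft_force: [-0.6, 0.3, -1.4]
width: 57.8
```

```bash
python3 - <<'E'
from h import *
s=st(); save('wrist','w9'); save('side','s9')
a=cv2.imread('pics/s9.png');cv2.imwrite('pics/s9a.png',cv2.resize(a[120:330,105:255],None,fx=2.8,fy=2.8,interpolation=cv2.INTER_CUBIC))
M=R.from_rotvec(s['orientation']).as_matrix()
print(M.T@(np.array([573.2,131.8,s['ee_pos'][2]])-s['ee_pos']))
E
```

```text
{'t': 16.85, 'qpos': [0.204, 0.468, 1.772, 0.0, 0.901, -0.411], 'ee_pos': [571.549, 130.333, 151.772], 'orientation': [-0.482, 1.516, 0.482], 'ft_force': [-0.571, 0.326, -1.377], 'width': 57.808}
[[0.0, -0.577, 0.817], [0.0, 0.817, 0.577], [-1.0, -0.0, 0.0]]
[3.69439086e-04 2.45918322e-01 2.19547696e+00]
```

View pics/s9a.png

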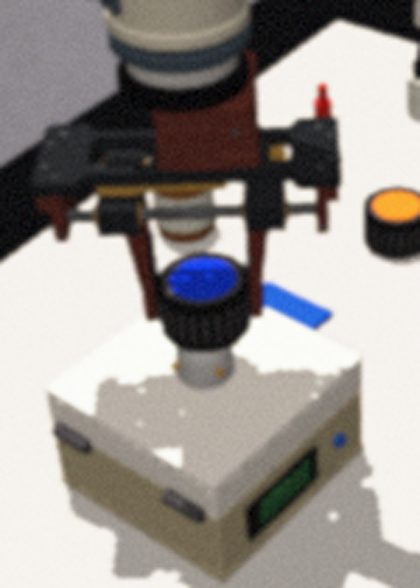

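View pics/w9.png

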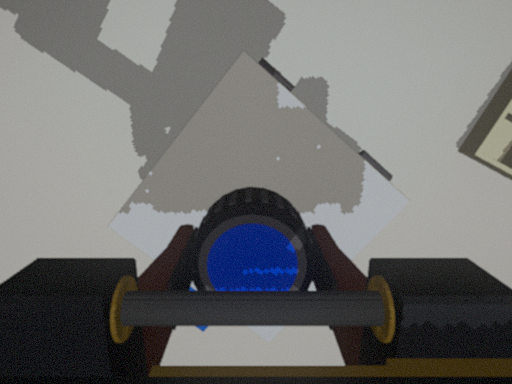

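>>> apply_moves(increments=[[255,0,0.2,2,0,0,0],[255,4,0,0,0,0,0],[255,5,0,0,0,0,0],[255,4,0,0,0,0,0],[255,3,0,0,0,0,0],[255,3,0,0,0,0,0],[255,2,0,0,0,0,0],[255,0,0,0,0,0,0]])

```text
t: 17.95
ee_pos: [572.9, 131.8, 130.5]
orientation: [-0.482, 1.517, 0.482]
ft_force: [0.3, -0.4, -1.5]
width: 57.8
```

>>> apply_moves(increments=[[255,1,0,0,0,0,0],[255,1,0,0,0,0,0],[255,1,0,0,0,0,0],[255,1,0,0,0,0,0],[255,0,0,0,0,0,0],[255,0,0,0,0,0,0],[255,0,0,0,0,0,0],[255,0,0,0,0,0,0]])

```text
t: 18.95
ee_pos: [573.1, 131.8, 126.8]
orientation: [-0.482, 1.516, 0.482]
ft_force: [-0.4, -0.3, 3.0]
width: 57.6
```

>>> apply_moves(increments=[[255,0.6,0,0,2,0,0],[255,0,0,0,2,0,0],[255,0,0,0,2,0,0],[255,0,0,0,2,0,0],[255,0,0,0,2,0,0],[255,0,0,0,2,0,0],[255,0,0,0,2,0,0],[255,0,0,0,2,0,0]])

```text
t: 19.95
ee_pos: [573.7, 132.0, 126.7]
orientation: [-0.262, 1.553, 0.262]
ft_force: [-0.4, -0.0, 6.2]
width: 57.8
```

```bash
python3 - <<'E'
from h import *
s=st();print(s['moment'])
E
```

```text
{'t': 19.95, 'qpos': [0.206, 0.506, 1.78, -0.0, 0.854, -0.128], 'ee_pos': [573.659, 131.969, 126.721], 'orientation': [-0.262, 1.553, 0.262], 'ft_force': [-0.445, -0.003, 6.153], 'width': 57.766}
[[0.002, -0.328, 0.945], [0.0, 0.945, 0.328], [-1.0, -0.0, 0.002]]
[-0.00408945 -0.09975509  0.09583092]
```

>>> apply_moves(increments=[[255,0,0,0,2,0,0],[255,0,0,0,2,0,0],[255,0,0,0,2,0,0],[255,0,0,0,2,0,0],[255,0,0,0,2,0,0],[255,0,0,0,2,0,0],[255,0,0,0,2,0,0],[255,0,0,0,2,0,0]])

```text
t: 20.95
ee_pos: [573.2, 131.8, 125.9]
orientation: [-0.043, 1.57, 0.043]
ft_force: [2.4, 1.0, 0.5]
width: 57.9
```

```bash
python3 - <<'E'
from h import *
s=st();print(s['moment'])
E
```

```text
{'t': 20.95, 'qpos': [0.206, 0.507, 1.781, -0.0, 0.853, 0.151], 'ee_pos': [573.208, 131.778, 125.925], 'orientation': [-0.043, 1.57, 0.043], 'ft_force': [2.365, 1.025, 0.5], 'width': 57.947}
[[0.001, -0.054, 0.999], [0.0, 0.999, 0.054], [-1.0, -0.0, 0.001]]
[ 0.14390623 -0.49704276  0.01927642]
```

The force fell and z dropped 0.8 mm, so the keyways are probably in line. I'll push down gently to check.

>>> apply_moves(increments=[[255,0.5,0,0,0,0,0],[255,0.5,0,0,0,0,0],[255,0.5,0,0,0,0,0],[255,0.5,0,0,0,0,0],[255,0,0,0,0,0,0],[255,0,0,0,0,0,0],[255,0,0,0,0,0,0],[255,0,0,0,0,0,0]])

```text
t: 21.95
ee_pos: [573.6, 131.9, 124.3]
orientation: [-0.044, 1.569, 0.045]
ft_force: [5.7, -0.0, 4.6]
width: 57.6
```

```bash
python3 - <<'E'
from h import *
s=st();print(s['moment'])
E
```

```text
{'t': 21.95, 'qpos': [0.206, 0.509, 1.781, -0.0, 0.849, 0.149], 'ee_pos': [573.633, 131.857, 124.336], 'orientation': [-0.044, 1.569, 0.045], 'ft_force': [5.668, -0.035, 4.554], 'width': 57.645}
[[0.001, -0.057, 0.998], [0.0, 0.998, 0.057], [-1.0, 0.0, 0.001]]
[ 0.06458401 -1.1212363  -0.11332339]
```

>>> apply_moves(increments=[[255,0,0,0.6,0,0,0],[255,0.5,0,0,0,0,0],[255,0.5,0,0,0,0,0],[255,0.5,0,0,0,0,0],[255,0.5,0,0,0,0,0],[255,0,0,0,0,0,0],[255,0,0,0,0,0,0],[255,0,0,0,0,0,0]])

```text
t: 22.95
ee_pos: [574.0, 131.9, 122.0]
orientation: [-0.044, 1.569, 0.045]
ft_force: [6.1, 0.0, 2.3]
width: 57.8
```

```bash
python3 - <<'E'
from h import *
s=st();print(s['moment'])
E
```

```text
{'t': 22.95, 'qpos': [0.206, 0.513, 1.781, 0.0, 0.846, 0.149], 'ee_pos': [573.997, 131.945, 122.016], 'orientation': [-0.044, 1.569, 0.045], 'ft_force': [6.11, 0.017, 2.348], 'width': 57.791}
[[0.001, -0.057, 0.998], [0.0, 0.998, 0.057], [-1.0, 0.0, 0.001]]
[ 0.12498325 -1.27308457 -0.18909575]
```

>>> apply_moves(increments=[[255,0,0,0.5,1,0,0],[255,1,0,0.3,0.5,0,0],[255,1,0,0,0,0,0],[255,1,0,0,0,0,0],[255,1,0,0,0,0,0],[255,1,0,0,0,0,0],[255,0,0,0,0,0,0],[255,0,0,0,0,0,0]])

```text
t: 23.95
ee_pos: [573.9, 131.8, 116.7]
orientation: [-0.024, 1.572, 0.024]
ft_force: [0.9, 1.1, -2.1]
width: 57.8
```

```bash
python3 - <<'E'
from h import *
s=st();print(s['moment'])
E
```

```text
{'t': 23.95, 'qpos': [0.205, 0.522, 1.782, 0.0, 0.838, 0.175], 'ee_pos': [573.88, 131.783, 116.724], 'orientation': [-0.024, 1.572, 0.024], 'ft_force': [0.872, 1.106, -2.092], 'width': 57.794}
[[-0.001, -0.031, 1.0], [-0.0, 1.0, 0.031], [-1.0, -0.0, -0.001]]
[ 0.04835402 -0.36717765 -0.07065846]
```

Now it slides freely. Home is at TCP z≈110, so I'll go down 6 mm and then make contact.

>>> apply_moves(increments=[[255,1,0,0,0,0,0],[255,1,0,0,0,0,0],[255,1,0,0,0,0,0],[255,1,0,0,0,0,0],[255,1,0,0,0,0,0],[255,1,0,0,0,0,0],[255,0.5,0,0,0,0,0],[255,0,0,0,0,0,0]])

```text
t: 24.95
ee_pos: [574.3, 131.8, 110.5]
orientation: [-0.024, 1.571, 0.024]
ft_force: [0.1, 1.4, -1.6]
width: 58.0
```

>>> apply_moves(increments=[[255,0.4,0,0,0,0,0],[255,0.4,0,0,0,0,0],[255,0,0,0,0,0,0],[255,0,0,0,0,0,0],[255,0,0,0,0,0,0],[255,0,0,0,0,0,0],[255,0,0,0,0,0,0],[255,0,0,0,0,0,0]])

```text
t: 25.95
ee_pos: [574.3, 131.9, 110.0]
orientation: [-0.024, 1.571, 0.024]
ft_force: [-1.8, -0.7, 5.9]
width: 57.8
```

```bash
python3 - <<'E'
from h import *
s=st();print(s['moment'])
save('side','s10'); a=cv2.imread('pics/s10.png');cv2.imwrite('pics/s10a.png',cv2.resize(a[120:330,105:255],None,fx=2.8,fy=2.8,interpolation=cv2.INTER_CUBIC))
E
```

```text
{'t': 25.95, 'qpos': [0.205, 0.532, 1.785, 0.0, 0.825, 0.175], 'ee_pos': [574.32, 131.854, 109.985], 'orientation': [-0.024, 1.571, 0.024], 'ft_force': [-1.814, -0.672, 5.852], 'width': 57.752}
[[0.0, -0.031, 1.0], [0.0, 1.0, 0.031], [-1.0, 0.0, 0.0]]
[-0.10849503  0.36853311 -0.04562327]
```

View pics/s10a.png

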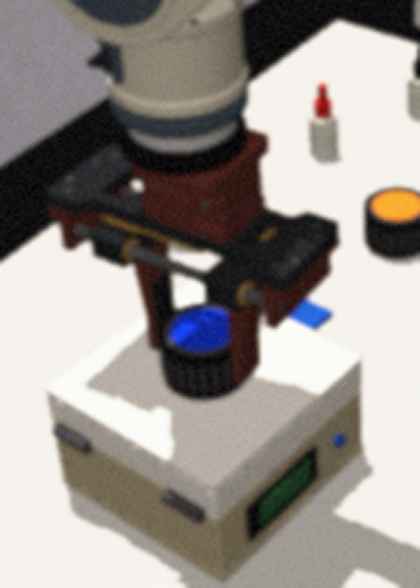

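The cell is flush (TCP z 110.0, as expected) with a net push of about 7.5 N. One small addition should bring it to about 10 N.

>>> apply_moves(increments=[[255,0.4,0,-0.2,0,0,0],[255,0,0,0,0,0,0],[255,0,0,0,0,0,0],[255,0,0,0,0,0,0],[255,0,0,0,0,0,0],[255,0,0,0,0,0,0],[255,0,0,0,0,0,0],[255,0,0,0,0,0,0]])

```text
t: 27.0
ee_pos: [574.3, 131.8, 110.0]
orientation: [-0.024, 1.57, 0.024]
ft_force: [-2.0, 0.2, 8.3]
width: 57.9
```

```bash
python3 - <<'E'
from h import *
s=st();print(s['moment']); save('top','t11'); save('wrist','w11'); st()
E
```

```text
{'t': 27.0, 'qpos': [0.205, 0.532, 1.785, -0.0, 0.824, 0.175], 'ee_pos': [574.325, 131.846, 109.956], 'orientation': [-0.024, 1.57, 0.024], 'ft_force': [-2.017, 0.245, 8.254], 'width': 57.946}
[[0.0, -0.031, 1.0], [0.0, 1.0, 0.031], [-1.0, 0.0, 0.0]]
[-0.09995424  0.50706676  0.00877381]
{'t': 27.1, 'qpos': [0.206, 0.532, 1.785, -0.0, 0.824, 0.175], 'ee_pos': [574.306, 131.868, 109.958], 'orientation': [-0.024, 1.57, 0.024], 'ft_force': [-1.994, 0.389, 8.28], 'width': 57.972}
[[0.0, -0.03, 1.0], [0.0, 1.0, 0.03], [-1.0, 0.0, 0.0]]
```

View pics/t11.png

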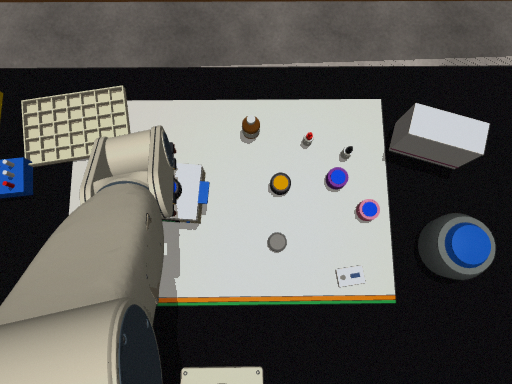

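View pics/w11.png

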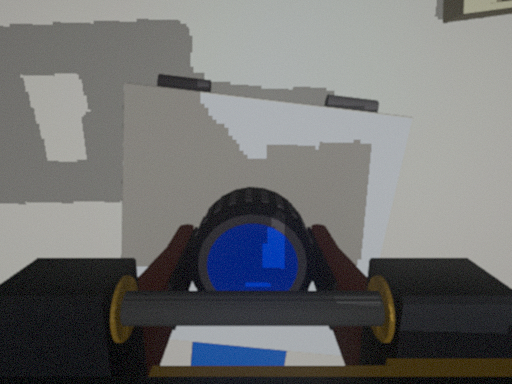

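```bash
python3 -c "
from h import *
close_job()"
```

```text
the job is handed in; nothing more can be done
```

The upper shell is shut and the blue cell is flush on the mount, still gripped and pressed home. I handed the job in at about 27 s; no verdict is reported.

- **Shell:** I pushed it shut at the tab with the closed fingers. The fingertips ended about 90 mm above the bench with 22 N on the wrist.
- **Cell:** I picked up the black collar with the blue disc and set it on the pins. The keyways dropped after about 32 degrees of turning, and the cell then went down flush.
- **Snag:** there was about 6 N of sideways load early in the drop. A shift of about 1 mm and a 1.5 degree turn cleared it.

**Last checks:**
- The tool stood 17 mm below where the cell first touched the pins, which matches the full drop.
- The reading is 8.3 N upward; with the cell's own weight (about 1.6 N) that is a push of about 10 N.
- The fingers are 57.9 mm apart, so they are still on the cell.
- The tool stands about 1 mm in x from my measured mount position, with a small leftover side force of about 2 N. The limit is 4 mm.
- In the last top view every other loose thing looks to be where it started.

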